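Seat the insulator ring and hold the source cover over its screw holes

ROBOT

A 7-joint arm with a two-finger parallel gripper is mounted at the origin on the work surface. World frame = base frame: x ahead of the robot, y to its left, z up, the work surface at z = 0. Lengths are in mm, angles in rad, forces in N, time in s.
With the tool pointing down it reaches from about 425 to 1025 mm from the base axis. Payload 9.4 kg.
Tool frame: the origin (TCP) lies on the centre line of the jaws, within the pads' length; the fingertips stand 17 mm ahead of it and the grasp point (between the pads) lies 2 mm behind it; z points along the fingers, y is the line along which they close (so a half turn about z gives the same grasp; the last joint's range is limited). The gripper opens to 85 mm and grips with 20 to 120 N. Pads are 22 mm wide; open, the fingers measure 114 mm over their backs; the gripper's body (76 mm by 85 mm) begins 54 mm behind the grasp point. The pads swing forward as they close: fully open they stand 13 mm farther back than shut.
Start: joints at [-1.305, 0.599, -0.003, 1.599, 0.002, 0.943, -0.08], TCP at [243.694, 682.816, 248.275] pointing down, gripper open.
Joint ranges: [-2.57, 2.57], [-0.35, 1.97], [-1.29, 1.29], [0.11, 2.56], [-1.05, 4.19], [0.11, 1.86], [-2.63, 2.63]. Speed limits (rad/s): [2.22, 2.22, 3.01, 3.01, 3.14, 3.14, 3.14].

INTERFACE

Orientations are given as a unit quaternion [x, y, z, w].
In Python, from bench import arm gives the robot as it stands.
- The arm moves only by the shell command python3 -m inch 'ROWS' [OPENING]. ROWS is JSON, a list of rows, each an object with "linear": the shift along the tool's x, y, z normalised to -1 to 1, where 1 is 0.025 m, a list of three; "spin": the turn about the tool's z normalised to -1 to 1, where 1 is 0.1 rad. A call has 1 to 20 rows; each row shifts and turns the commanded pose from where the row before left it, along the tool's axes as they then stand; what a row does not reach is not made up. A row lasts 1/10 s, in which the tool goes at most 50 mm and 8.59 degrees, less where a joint would pass 70% of its speed; a pose out of reach is approached as far as the arm can. A call with a number of a shift or a turn outside -1 to 1 is refused whole. A call with a gripper value outside its range is refused whole. OPENING is the finger opening in mm, from 0 to 85.4, set as the call begins (- or left out, the last holds). The fingers move at their own pace and stop on an object; the grip force is fixed at half the most. Time passes only in rows, so rows that do not move let the fingers close. It gives the time, the measured TCP pose, the force, the opening and the grip force at its end, in the units of the state.
- arm.get_obs(): the state, without advancing time (a new reading comes with each control period).
- arm.capture(name): name is "scene" or "top"; returns the picture (420x560x3 uint8, red, green, blue); there is no depth.
- arm.calibration(name): a dict with "fx", "fy", "cx", "cy" (pixels), "position" and "orientation" of the camera in the world. Camera axes: x right, y up, looking along -z (the intrinsics and any distortion apply to the point x, -y, -z); pixel columns grow to the right and rows downward; lengths in mm; the calibration is good to about 2 mm. A picture is of the moment at which its call begins. calibration takes no time and is no camera call.
- arm.sign_off(): hands the job in; it is judged then, once.
The state is a dict: "time": time; "joints": joint angles; "joint_velocities": joint speeds; "joint_torque": joint torques, N m; "tcp_pos": TCP position; "tcp_rot": TCP orientation; "force": force on the tool from outside, world axes, zero at the start; "moment": the same for the moment, N m; "gripper_width": finger opening in mm; "gripper_force": force on a finger pad.
Only numpy, scipy, OpenCV 4.12 (cv2) and the standard library are available. Lean on these libraries where they do the work, as an engineer would, in place of code of your own. Each camera call takes 0.05 s, during which the arm holds its last target. There are 200 camera calls.

TASK

Take the 40 mm ceramic ring, the middle-sized one, from the parts tray and set it gently and fully down in the round seat of the ion source housing. Then pick up the cover plate by its handle and hold it level and still about 20 mm above the housing's top face, touching neither the housing nor the ring, with its four holes squarely over the four tapped holes so that I can start the long screws. Finish while still holding it there, and leave the other rings, the screwdriver and the jar where they are.

Things in the scene. Friction and masses are not known exactly. Their poses are not given: they have to be found in the camera images.
- housing: ion source housing, fixed: bare steel block 80 mm high on a 160 x 130 mm base, top flange (130 along x, 100 along y, 20 mm thick) facing up, with a round seat in its middle and four tapped holes 110 x 80 mm apart; below the flange a round side port at +x and small connectors on the y sides. Origin at the centre of its underside, z up
- seat (a point): centre of the floor of the round seat in the flange: seat 43 mm across and 7 mm deep, with a 25 mm dark bore in its floor
- face (a point): centre of the flange's flat top face, 80 mm above the bench and 7 mm above the seat's floor; axes as the housing's
- tap0 (a point): tapped M5 hole at the +x +y corner of the top flange; the point is its centre in the flange's top face, at x +55, y +40 mm in the housing's frame
- tap1 (a point): tapped M5 hole at the +x -y corner of the top flange; the point is its centre in the flange's top face, at x +55, y -40 mm in the housing's frame
- tap2 (a point): tapped M5 hole at the -x -y corner of the top flange; the point is its centre in the flange's top face, at x -55, y -40 mm in the housing's frame
- tap3 (a point): tapped M5 hole at the -x +y corner of the top flange; the point is its centre in the flange's top face, at x -55, y +40 mm in the housing's frame
- cover: loose aluminium cover plate 130 (x) x 100 (y) x 10 mm, about 0.4 kg, lying flat; four 11 mm corner holes, 110 x 80 mm apart as on the flange (fits either way round), black bow handle on top; under the handle a low cap 58 mm across, up to 14 mm, over a 48 mm pocket open below. Centre of mass on its middle axis. Origin: centre of its underside, x along the long side, z up
- handle (a point): middle of the handle's grip bar, above the cover's centre, 52 mm above its underside: the bar runs along the cover's x, 93 mm long, 12 mm wide and 14 mm high (45 to 59 mm above the underside), straight-sided, with its two posts 41 mm either side of the middle; 31 mm free between cap and bar
- hole0 (a point): screw hole at the +x +y corner of the cover, 11 mm across, right through; the point is its centre on the cover's underside, at x +55, y +40 mm in the cover's frame
- hole1 (a point): screw hole at the +x -y corner of the cover, 11 mm across, right through; the point is its centre on the cover's underside, at x +55, y -40 mm in the cover's frame
- hole2 (a point): screw hole at the -x -y corner of the cover, 11 mm across, right through; the point is its centre on the cover's underside, at x -55, y -40 mm in the cover's frame
- hole3 (a point): screw hole at the -x +y corner of the cover, 11 mm across, right through; the point is its centre on the cover's underside, at x -55, y +40 mm in the cover's frame
- tray: fixed grey parts tray 220 x 220 mm, walls 20 mm high and 4 mm thick, floor 4 mm thick, split by one wall each way into four square compartments 104 mm wide; three hold one ceramic ring each, the one at -x -y holds long steel M5 screws with 16 mm washer heads. Origin at the centre of its underside, axes along its walls
- ring: the ring that belongs in the seat: white ceramic, 40 mm outside, 26 mm bore, 16 mm high, about 55 g, the middle-sized of three; it lies flat in a tray compartment and when seated stands 9 mm proud of the flange. Origin at the centre of its underside, z along its axis
- ring_wide: another white ceramic ring, 56 mm outside, 8 mm high, flat in its compartment; not needed. Origin at the centre of its underside
- ring_narrow: another white ceramic ring, 24 mm outside, 22 mm high; not needed. Origin at the centre of its underside
- driver: screwdriver 200 mm long lying on the bench beyond the work; not needed. Origin at its middle, handle to its -x
- jar: small brown glass jar with white lid, 52 mm across, 85 mm high, standing beyond the work; not needed. Origin at the centre of its underside
Things that resemble listed ones, but are neither listed nor needed, are in the scene too. Leave any blue or green look-alike of the ring alone.

How it is judged (in metres and radians):
On the way, in this order (a step that is already met when the one before it is completed fails the run):
1. the 40 mm ring lies fully down in the seat, let go (horizontal distance between ring and seat below 0.0025 m and z of ring in the frame of seat below 0.0018 m and angle between the z axis of ring and the z axis of housing, either way round below 0.06 rad and contact force between ring and the fingers below 0.1 N and linear speed of ring below 0.02 m/s), for 0.2 s.
2. the cover is picked up clear of the bench (height (world z) of cover above 0.03 m and contact force between cover and the fingers above 1.5 N), for 0.2 s.
At the end, for the whole second after the job is handed in: Ring let go on the seat's floor (height within 1.8 mm, sideways 2.5 mm, 0.06 rad). Cover still, in the fingers alone, level within 0.06 rad, underside 12 to 30 mm above the top face, touching neither housing nor ring, each hole within 3 mm sideways of a tapped hole, either way round (horizontal distance between ring and seat below 0.0025 m and z of ring in the frame of seat below 0.0018 m and angle between the z axis of ring and the z axis of housing, either way round below 0.06 rad and contact force between ring and the fingers below 0.1 N and ((horizontal distance between hole0 and tap0 below 0.003 m and horizontal distance between hole1 and tap1 below 0.003 m and horizontal distance between hole2 and tap2 below 0.003 m and horizontal distance between hole3 and tap3 below 0.003 m) or (horizontal distance between hole0 and tap2 below 0.003 m and horizontal distance between hole1 and tap3 below 0.003 m and horizontal distance between hole2 and tap0 below 0.003 m and horizontal distance between hole3 and tap1 below 0.003 m)) and z of cover in the frame of face between 0.012 and 0.03 m and angle between cover's own z axis and vertical below 0.06 rad and contact force between cover and the fingers above 1.5 N and contact force between cover and housing below 0.1 N and contact force between cover and ring below 0.1 N and linear speed of cover below 0.015 m/s and angular speed of cover below 0.1 rad/s); the arm keeps its last pose, push and grip.
It fails at once if the cover touches the housing or the ring (contact force between cover and housing above 0.5 N or contact force between cover and ring above 0.5 N).
It fails at once if the ceramic ring is dropped (falls loose at over 0.5 m/s, a fall of more than about 13 mm) (linear speed of ring above 0.5 m/s and contact force between ring and the fingers below 0.05 N).
It fails at once if the ceramic ring is forced against the housing with over 40 N (contact force between ring and housing above 40 N).
It fails at once if another ring, the screwdriver or the jar is moved by more than 20 mm (distance of any of ring_wide, ring_narrow, driver, jar from where it was at the start of the episode above 0.02 m).
It also fails if it takes over 64 s, if anything falls off the work surface, if the arm or the gripper's body presses on something with over 40 N, if the wrist force passes 120 N, or if a joint passes its speed limit or range.

## Working session

There is one attempt and no reset: what is moved stays moved. The work goes in short steps, Python scripts to look and compute and a shell command to move; the robot and the scene stay as the last step left them, time stands still between calls to the robot, and variables do not carry over. Pictures are saved under pics/ and viewed, at most 10 in all, crops included, and the job is handed in when it is done.

```bash
mkdir -p pics; ls
python3 - <<'E'
from bench import arm
import cv2
for n in("scene","top"):
    im=arm.capture(n); cv2.imwrite(f"pics/{n}0.png",im[:,:,::-1]); print(n,arm.calibration(n))
o=arm.get_obs(); print(o)
E
```

```text
pics
scene {'fx': 508.59530806568876, 'fy': 508.59530806568876, 'cx': 276.1661465129929, 'cy': 209.21939407597407, 'position': array([1214.81127169,  780.84197223,  758.28586749]), 'orientation': array([0.15496358, 0.43722153, 0.83635418, 0.29212208])}
top {'fx': 416.15313743544317, 'fy': 416.15313743544317, 'cx': 284.87321809173625, 'cy': 213.45878355360696, 'position': array([522.43481561,  -3.52874074, 949.36523183]), 'orientation': array([ 0.02444627, -0.02321321, -0.70570267,  0.70770563])}
{'time': 0.1, 'joints': array([-1.30471087,  0.60006733, -0.00250707,  1.60005618,  0.00180173,
        0.94288867, -0.07980743]), 'joint_velocities': array([ 0.00071531, -0.00264042,  0.00051651, -0.00047995, -0.00068314,
        0.00024036,  0.00183378]), 'joint_torque': array([ 4.33307767e-03, -7.77991605e+01,  1.56975623e+00, -2.58627230e+01,
        1.26542125e-02,  5.58706713e-03, -3.57765350e-05]), 'tcp_pos': array([243.57888926, 682.43567626, 247.48552363]), 'tcp_rot': array([ 1.70543898e-01,  9.85349824e-01, -7.07561736e-04, -4.44781422e-05]), 'force': array([ 0.44226796,  0.15749401, -0.09003574]), 'moment': array([-0.01036347,  0.04677911, -0.03978122]), 'gripper_force': 0.0, 'gripper_width': 85.22527208977938}
```

View pics/top0.png

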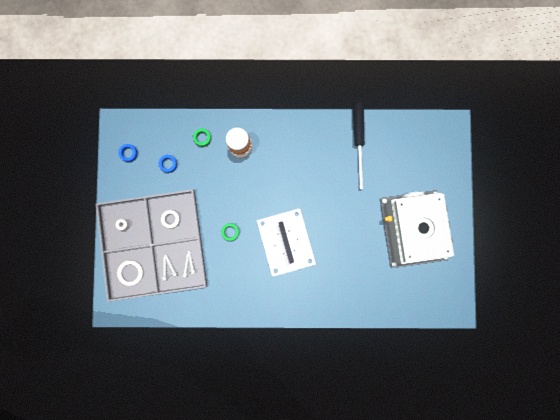

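View pics/scene0.png

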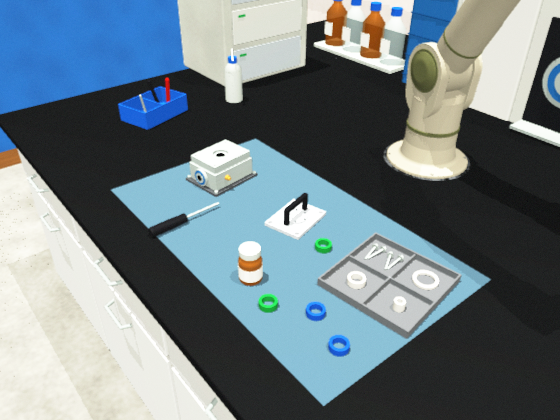

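```bash
cat > h.py <<'E'
import cv2, numpy as np
from scipy.spatial.transform import Rotation as R
from bench import arm
def cal(n):
    c=arm.calibration(n); return c,R.from_quat(c['orientation']).as_matrix()
def ray(n,u,v):
    c,M=cal(n); d=M@np.array([(u-c['cx'])/c['fx'],-(v-c['cy'])/c['fy'],-1.]); return np.array(c['position']),d
def atz(n,u,v,z):
    p,d=ray(n,u,v); return p+d*(z-p[2])/d[2]
def proj(n,P):
    c,M=cal(n); q=(np.atleast_2d(P)-c['position'])@M
    return np.c_[c['cx']+c['fx']*q[:,0]/-q[:,2], c['cy']-c['fy']*q[:,1]/-q[:,2]]
def tri(a,b):
    p,d=ray('top',*a); q,e=ray('scene',*b); d/=np.linalg.norm(d); e/=np.linalg.norm(e)
    s=np.linalg.lstsq(np.c_[d,-e],q-p,rcond=None)[0]; A=p+s[0]*d; B=q+s[1]*e
    return (A+B)/2,np.linalg.norm(A-B)
def crop(im,x,y,w,h,W=400,H=300):
    c=cv2.resize(im[y:y+h,x:x+w],(W,H),interpolation=cv2.INTER_CUBIC)
    for k in range(0,w,10): cv2.line(c,(k*W//w,0),(k*W//w,6 if k%50 else 12),(0,0,255),1)
    for k in range(0,h,10): cv2.line(c,(0,k*H//h),(6,k*H//h),(0,0,255),1)
    return c
E
python3 - <<'E'
from h import *
t=cv2.imread('pics/top0.png');s=cv2.imread('pics/scene0.png')
a=np.vstack([np.hstack([crop(t,370,185,100,75+12,400,300),crop(t,245,200,80,80,300,300)]),np.hstack([crop(s,180,135,80,60),crop(s,260,190,75,60,300,300)])])
cv2.imwrite('pics/c1.png',a);print(a.shape)
# white blobs of ring (hole filled)
for n,im,(x,y,w,h) in(('top',t,(155,203,32,32)),('scene',s,(340,265,34,28))):
    g=im[y:y+h,x:x+w].min(2); m=(g>175).astype(np.uint8)
    cs,_=cv2.findContours(m,cv2.RETR_EXTERNAL,cv2.CHAIN_APPROX_NONE)
    c=max(cs,key=cv2.contourArea); e=cv2.fitEllipse(c); print(n,e[0][0]+x,e[0][1]+y,e[1],cv2.boundingRect(c))
E
```

```text
(600, 700, 3)
top 170.5 218.5 (36.69739532470703, 36.69739532470703) (0, 0, 32, 32)
scene 355.38423919677734 279.81160831451416 (28.366788864135742, 37.968780517578125) (0, 0, 34, 28)
```

View pics/c1.png

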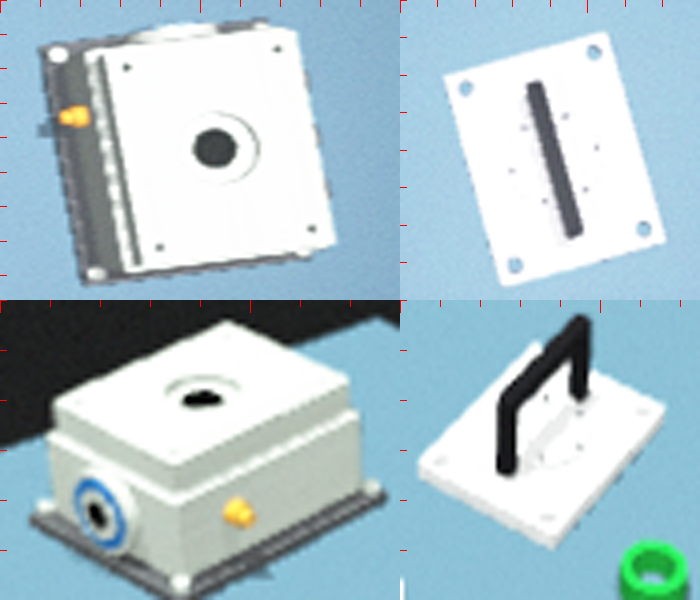

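```bash
cat >> h.py <<'E'
def dark(g,u,v,r=3):
    u0,v0=int(round(u)),int(round(v)); p=g[v0-r:v0+r+1,u0-r:u0+r+1].astype(float)
    w=np.clip(np.percentile(p,75)-15-p,0,None); yy,xx=np.mgrid[v0-r:v0+r+1,u0-r:u0+r+1]
    return np.array([(w*xx).sum()/w.sum(),(w*yy).sum()/w.sum()])
def blob(im,x,y,w,h):
    g=im[y:y+h,x:x+w].min(2); t,m=cv2.threshold(g,0,255,cv2.THRESH_OTSU)
    cs,_=cv2.findContours(m,cv2.RETR_EXTERNAL,cv2.CHAIN_APPROX_NONE)
    c=max(cs,key=cv2.contourArea); k=cv2.minEnclosingCircle(c); M=cv2.moments(c)
    return (M['m10']/M['m00']+x,M['m01']/M['m00']+y),k[1],t,cv2.fitEllipse(c)
E
python3 - <<'E'
from h import *
from scipy.optimize import least_squares
t=cv2.imread('pics/top0.png');s=cv2.imread('pics/scene0.png')
print('ring',blob(t,158,206,25,26),blob(s,343,267,28,24))
g=t[:,:,2]
H=[(127,67),(278,48),(312,228),(159,246)]; H=[dark(g,370+x/4,185+y/3.448) for x,y in H]
gc=t[:,:,2]
C=[dark(gc,245+x/3.75,200+y/3.75) for x,y in[(66,88),(194,52),(244,229),(115,265)]]
for nm,q,z in(('H',H,80),('C',C,10)):
    P=np.array([atz('top',*p,z) for p in q]); print(nm,np.round(q,1).tolist()); print(P.round(1).tolist(),'c',P.mean(0).round(1),'sides',[round(float(np.linalg.norm(P[i]-P[i-1])),1) for i in range(4)])
    for a,b in((0,1),(3,2)): print('long?' ,np.degrees(np.arctan2(*(P[b]-P[a])[[1,0]])))
    for a,b in((3,0),(2,1)): print('x?' ,np.degrees(np.arctan2(*(P[b]-P[a])[[1,0]])))
Hc=np.array([(190.6,155.6),(225.6,139.2),(250,151),(215.4,168)])
# triangulate flange corners: top corners
Tc=np.array([370+np.array([88,296,336,128])/4,185+np.array([52,30,243,270])/3.448]).T
print('flange centre corners top',[atz('top',*p,80).round(0).tolist() for p in Tc]); print([atz('scene',*p,80).round(0).tolist() for p in Hc])
# scene corners of cover top
print([atz('scene',*p,10).round(0).tolist() for p in[(264.5,222.4),(293.8,198.4),(326.3,211.4)]])
E
```

```text
ring ((169.3775874375446, 218.57102069950037), 9.07427978515625, 218.0, ((11.376906394958496, 12.569416046142578), (17.118328094482422, 17.480331420898438), 79.00421142578125)) ((356.25442176870746, 278.96598639455783), 9.964384078979492, 215.0, ((13.241623878479004, 12.015915870666504), (17.282838821411133, 18.59442710876465), 114.1695785522461))
H [[401.2, 204.1], [438.9, 198.8], [447.5, 250.9], [409.5, 256.3]]
[[601.5, -245.7, 80.0], [612.9, -324.9, 80.0], [504.1, -340.4, 80.0], [492.6, -261.2, 80.0]] c [ 552.7 -293.    80. ] sides [110.0, 80.0, 109.9, 80.1]
long? -81.79801427508681
long? -81.71869602172247
x? 8.088926447552646
x? 8.122379751787241
C [[262.1, 223.1], [296.3, 213.4], [309.6, 260.5], [275.3, 270.4]]
[[564.0, 49.6, 10.0], [586.0, -27.7, 10.0], [480.1, -57.6, 10.0], [457.9, 19.3, 10.0]] c [522.   -4.1  10. ] sides [110.3, 80.4, 110.0, 80.1]
long? -74.0623289325934
long? -73.8811488569946
x? 15.933933283632852
x? 15.784698806142384
flange centre corners top [[610.0, -227.0, 80.0], [624.0, -336.0, 80.0], [495.0, -354.0, 80.0], [478.0, -245.0, 80.0]]
[[625.0, -331.0, 80.0], [494.0, -354.0, 80.0], [481.0, -251.0, 80.0], [609.0, -232.0, 80.0]]
[[598.0, -34.0, 10.0], [470.0, -71.0, 10.0], [444.0, 27.0, 10.0]]
```

Run:
```python
from h import *
T=(169.38,218.57);S=(356.25,278.97)
print(tri(T,S)); print(atz('top',*T,20),atz('scene',*S,20),atz('top',*T,12),atz('scene',*S,12))
# handle bar: dark pixels
t=cv2.imread('pics/top0.png');s=cv2.imread('pics/scene0.png')
m=(t[205:280,270:305].max(2)<110).astype(np.uint8); cs,_=cv2.findContours(m,0,1); c=max(cs,key=cv2.contourArea); r=cv2.minAreaRect(c); print(r)
print('bar at z59',atz('top',r[0][0]+270,r[0][1]+205,59))
b=[(260+(508-400)/4,190+(403-300)/5),(260+(581-400)/4,190+(324-300)/5)]
print('bar ends scene z59',[atz('scene',*p,59).round(0).tolist() for p in b])
a=np.vstack([crop(t,90,185,125,120,625,600)]);
a=np.vstack([np.hstack([crop(t,150,199,40,40,400,400),crop(s,338,260,40,40,400,400)])])
cv2.imwrite('pics/c2.png',a)
```

```text
(array([573.39310133, 257.36344865,  16.42974348]), np.float64(0.5587869437079016))
[572.99902847 256.56430459  20.        ] [576.71699543 259.7245965   20.        ] [573.43428653 258.80319227  12.        ] [569.8026626  254.07781496  12.        ]
((15.698112487792969, 36.94339370727539), (41.48288345336914, 3.5713741779327393), 74.05460357666016)
bar at z59 [521.61215569  -3.82512475  59.        ]
bar ends scene z59 [[566.0, 15.0, 59.0], [486.0, -10.0, 59.0]]
```

View pics/c2.png

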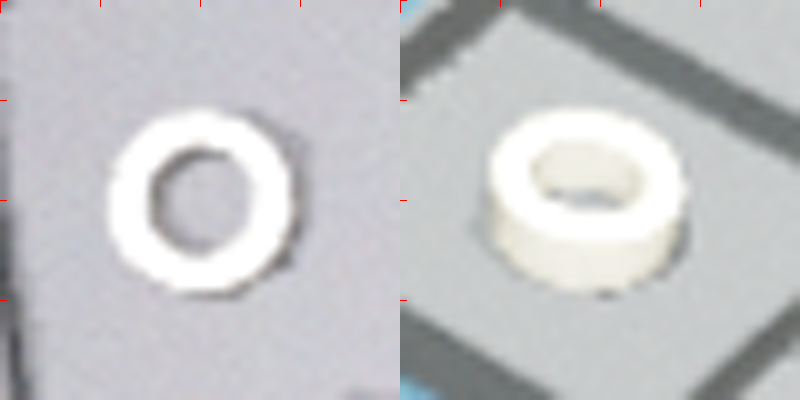

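```bash
cat >> h.py <<'E'
def go(target,yaw=None):
    """shift in tool axes in units of 25 mm, spin in units of 0.1 rad (to bring tool y to yaw deg, mod 180)"""
    o=arm.get_obs(); M=R.from_quat(o['tcp_rot']).as_matrix(); d=M.T@(np.array(target)-o['tcp_pos'])/25
    y=np.degrees(np.arctan2(M[1,1],M[0,1])); print('t',o['time'],'tcp',o['tcp_pos'].round(1),'yaw',y.round(2),'tilt',M[:,2].round(4),'j7',o['joints'][6].round(2),'F',o['force'].round(1),'w',round(o['gripper_width'],1),'gf',o['gripper_force'])
    print('linear',d.round(3))
    if yaw is not None: e=(y-yaw+90)%180-90; print('spin',round(np.radians(e)/.1,3))
E
python3 -c "
from h import *
print(tri((169.6,218.5),(356.2,276.9)))
go([573,256.6,120],52.6)"
```

```text
(array([573.05724671, 255.82403891,  21.05196334]), np.float64(0.1191596359399045))
t 0.1 tcp [243.6 682.4 247.5] yaw 70.36 tilt [-3.0e-04 -1.4e-03 -1.0e+00] j7 -0.08 F [ 0.4  0.2 -0.1] w 85.2 gf 0.0
linear [-18.134 -11.607   5.119]
spin 3.1
```

```bash
python3 -m inch '[{"linear":[-0.4,-0.3,0.1],"spin":0},{"linear":[-0.9,-0.6,0.2],"spin":0},{"linear":[-0.9,-0.6,0.2],"spin":0},{"linear":[-0.9,-0.6,0.2],"spin":0},{"linear":[-0.9,-0.6,0.2],"spin":0},{"linear":[-0.9,-0.6,0.2],"spin":0},{"linear":[-0.9,-0.6,0.2],"spin":0},{"linear":[-0.9,-0.6,0.2],"spin":0},{"linear":[-0.9,-0.6,0.2],"spin":0},{"linear":[-0.9,-0.6,0.2],"spin":0},{"linear":[-0.9,-0.6,0.2],"spin":0},{"linear":[-0.9,-0.6,0.2],"spin":0},{"linear":[-0.9,-0.6,0.2],"spin":0},{"linear":[-0.9,-0.6,0.2],"spin":0},{"linear":[-0.9,-0.6,0.2],"spin":0},{"linear":[-0.9,-0.6,0.2],"spin":0},{"linear":[-0.9,-0.6,0.2],"spin":0},{"linear":[-0.9,-0.6,0.2],"spin":0},{"linear":[-0.9,-0.6,0.2],"spin":0},{"linear":[-0.9,-0.6,0.2],"spin":0}]' 60
python3 -m inch '[{"linear":[0,0,0],"spin":0.62},{"linear":[0,0,0],"spin":0.62},{"linear":[0,0,0],"spin":0.62},{"linear":[0,0,0],"spin":0.62},{"linear":[0,0,0],"spin":0.62},{"linear":[0,0,0],"spin":0},{"linear":[0,0,0],"spin":0}]'
python3 -c "
from h import *
go([573,256.3,120],52.6)"
```

```text
time: 2.1
tcp_pos: [557.8, 258.2, 150.4]
tcp_rot: [0.171, 0.985, -0.0, -0.0]
force: [1.5, -0.3, -0.5]
gripper_width: 60.1
gripper_force: 0.0
time: 2.8
tcp_pos: [557.2, 259.6, 150.7]
tcp_rot: [0.32, 0.947, -0.0, 0.0]
force: [-0.2, 0.1, -0.5]
gripper_width: 59.8
gripper_force: 0.0
t 2.8 tcp [557.2 259.6 150.7] yaw 52.68 tilt [-2.e-04 -5.e-04 -1.e+00] j7 0.44 F [-0.2  0.1 -0.5] w 59.8 gf 0.0
linear [-0.582  0.276  1.228]
spin 0.014
```

```bash
python3 -m inch '[{"linear":[-0.29,0.14,0],"spin":0},{"linear":[-0.29,0.14,0.3],"spin":0},{"linear":[0,0,0.6],"spin":0},{"linear":[0,0,0.6],"spin":0},{"linear":[0,0,0.6],"spin":0},{"linear":[0,0,0.6],"spin":0},{"linear":[0,0,0.6],"spin":0},{"linear":[0,0,0.3],"spin":0},{"linear":[0,0,0],"spin":0},{"linear":[0,0,0],"spin":0},{"linear":[0,0,0],"spin":0}]'
python3 - <<'E'
from h import *
go([573,256.3,28.5],52.6)
t=arm.capture('top');s=arm.capture('scene')
a=np.hstack([crop(t[:,:,::-1].copy(),140,189,60,60,400,400),crop(s[:,:,::-1].copy(),326,240,60,60,400,400)])
cv2.imwrite('pics/c3.png',a)
E
```

```text
time: 3.9
tcp_pos: [573.6, 257.2, 61.4]
tcp_rot: [0.321, 0.947, 0.0, 0.0]
force: [0.4, -0.1, -0.2]
gripper_width: 60.2
gripper_force: 0.0
t 3.9 tcp [573.6 257.2  61.4] yaw 52.6 tilt [ 1.e-03  5.e-04 -1.e+00] j7 0.46 F [ 0.4 -0.1 -0.2] w 60.2 gf 0.0
linear [-0.002 -0.045  1.318]
spin -0.001
```

View pics/c3.png

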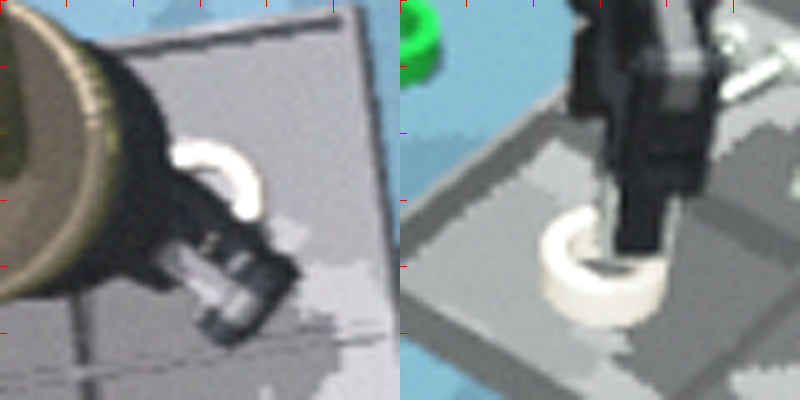

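```bash
python3 -m inch '[{"linear":[0,-0.02,0.3],"spin":0},{"linear":[0,-0.02,0.4],"spin":0},{"linear":[0,0,0.4],"spin":0},{"linear":[0,0,0.22],"spin":0},{"linear":[0,0,0],"spin":0},{"linear":[0,0,0],"spin":0},{"linear":[0,0,0],"spin":0}]'
python3 -m inch '[{"linear":[0,0,0],"spin":0},{"linear":[0,0,0],"spin":0},{"linear":[0,0,0],"spin":0},{"linear":[0,0,0],"spin":0},{"linear":[0,0,0],"spin":0},{"linear":[0,0,0],"spin":0},{"linear":[0,0,0],"spin":0},{"linear":[0,0,0],"spin":0}]' 20
```

```text
time: 4.7
tcp_pos: [572.8, 256.3, 28.0]
tcp_rot: [0.321, 0.947, 0.0, 0.0]
force: [0.5, 0.3, 0.3]
gripper_width: 60.0
gripper_force: 0.0
time: 5.5
tcp_pos: [572.8, 256.3, 28.7]
tcp_rot: [0.321, 0.947, 0.0, 0.0]
force: [-1.2, -1.4, 6.5]
gripper_width: 36.7
gripper_force: 59.4
```

Run:
```python
from h import *
go([573,256.3,28.5],52.6)
t=arm.capture('top');s=arm.capture('scene')
a=np.hstack([crop(t[:,:,::-1].copy(),140,189,60,60,400,400),crop(s[:,:,::-1].copy(),331,250,50,50,400,400)])
cv2.imwrite('pics/c4.png',a)
```

```text
t 5.5 tcp [572.8 256.3  28.7] yaw 52.59 tilt [ 7.e-04  4.e-04 -1.e+00] j7 0.46 F [-1.2 -1.4  6.5] w 36.7 gf 59.41091034561396
linear [-0.007  0.003  0.007]
spin -0.002
```

View pics/c4.png

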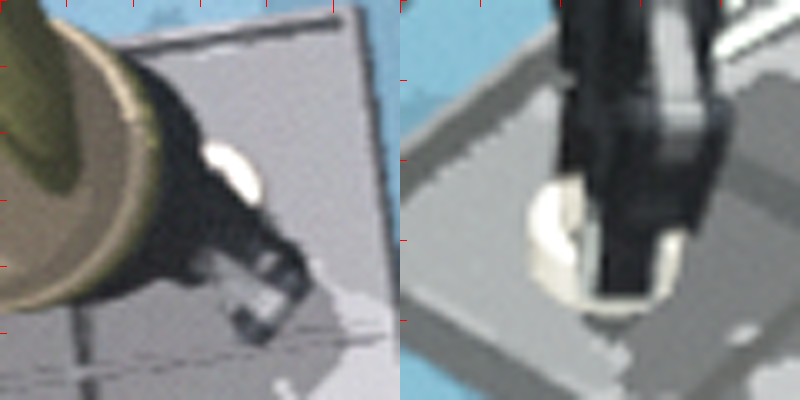

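```bash
python3 -m inch '[{"linear":[0,0,-0.1],"spin":0},{"linear":[0,0,-0.2],"spin":0},{"linear":[0,0,-0.5],"spin":0},{"linear":[0,0,-0.8],"spin":0},{"linear":[0,0,-0.8],"spin":0},{"linear":[0,0,-0.8],"spin":0},{"linear":[0,0,-0.8],"spin":0},{"linear":[0,0,-0.4],"spin":0},{"linear":[0,0,0],"spin":0},{"linear":[0,0,0],"spin":0}]'
python3 - <<'E'
from h import *
go([552.7,-293,150],52.6)
t=arm.capture('top');s=arm.capture('scene')
T=arm.get_obs()['tcp_pos'];print(proj('scene',T))
u,v=proj('scene',T-[0,0,15])[0].astype(int)
a=np.hstack([crop(s[:,:,::-1].copy(),u-30,v-30,60,60,480,480)])
cv2.imwrite('pics/c5.png',a);print(u-30,v-30)
E
```

```text
time: 6.6
tcp_pos: [572.3, 256.2, 137.7]
tcp_rot: [0.321, 0.947, -0.0, -0.0]
force: [-0.3, -0.1, -0.9]
gripper_width: 36.6
gripper_force: 60.1
t 6.6 tcp [572.3 256.2 137.7] yaw 52.6 tilt [-1.e-04 -0.e+00 -1.e+00] j7 0.45 F [-0.3 -0.1 -0.9] w 36.6 gf 60.08495418363175
linear [-12.717 -17.93   -0.493]
spin 0.001
[[361.95942354 233.70430633]]
331 209
```

View pics/c5.png

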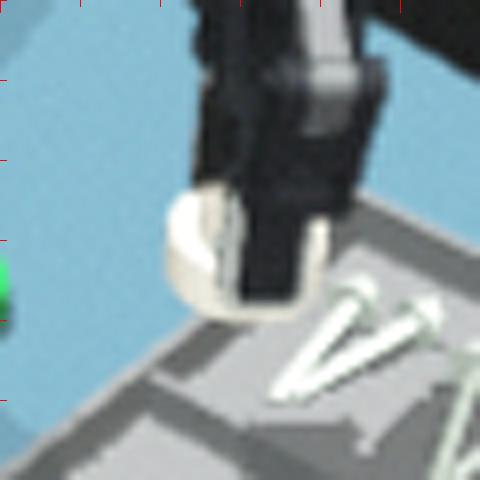

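```bash
python3 -m inch '[{"linear":[-0.3,-0.4,-0.03],"spin":0},{"linear":[-0.63,-0.89,-0.03],"spin":0},{"linear":[-0.63,-0.89,-0.03],"spin":0},{"linear":[-0.63,-0.89,-0.03],"spin":0},{"linear":[-0.63,-0.89,-0.03],"spin":0},{"linear":[-0.63,-0.89,-0.03],"spin":0},{"linear":[-0.63,-0.89,-0.03],"spin":0},{"linear":[-0.63,-0.89,-0.03],"spin":0},{"linear":[-0.63,-0.89,-0.03],"spin":0},{"linear":[-0.63,-0.89,-0.03],"spin":0},{"linear":[-0.63,-0.89,-0.03],"spin":0},{"linear":[-0.63,-0.89,-0.03],"spin":0},{"linear":[-0.63,-0.89,-0.03],"spin":0},{"linear":[-0.63,-0.89,-0.03],"spin":0},{"linear":[-0.63,-0.89,-0.03],"spin":0},{"linear":[-0.63,-0.89,-0.03],"spin":0},{"linear":[-0.63,-0.89,-0.03],"spin":0},{"linear":[-0.63,-0.89,-0.03],"spin":0},{"linear":[-0.63,-0.89,-0.03],"spin":0},{"linear":[-0.63,-0.89,-0.03],"spin":0}]'
python3 -m inch '[{"linear":[0,0,0],"spin":0.4},{"linear":[0,0,0],"spin":0.8},{"linear":[0,0,0],"spin":0.8},{"linear":[0,0,0],"spin":0.8},{"linear":[0,0,0],"spin":0.8},{"linear":[0,0,0],"spin":0.8},{"linear":[0,0,0],"spin":0.8},{"linear":[0,0,0],"spin":0.8},{"linear":[0,0,0],"spin":0.8},{"linear":[0,0,0],"spin":0.8},{"linear":[0,0,0],"spin":0.8},{"linear":[0,0,0],"spin":0.8},{"linear":[0,0,0],"spin":0.8},{"linear":[0,0,0],"spin":0.8},{"linear":[0,0,0],"spin":0.8},{"linear":[0,0,0],"spin":0.8},{"linear":[0,0,0],"spin":0.3},{"linear":[0,0,0],"spin":0},{"linear":[0,0,0],"spin":0}]'
python3 -c "
from h import *
go([552.7,-293,110],-20)"
```

```text
time: 8.7
tcp_pos: [552.1, -275.7, 152.1]
tcp_rot: [0.321, 0.947, -0.0, -0.001]
force: [0.7, -0.2, -1.5]
gripper_width: 37.0
gripper_force: 60.1
time: 10.6
tcp_pos: [553.2, -273.8, 152.6]
tcp_rot: [0.82, 0.573, -0.0, -0.0]
force: [0.4, 0.1, -0.3]
gripper_width: 36.8
gripper_force: 60.1
t 10.6 tcp [ 553.2 -273.8  152.6] yaw -20.08 tilt [-4.e-04  1.e-04 -1.e+00] j7 0.34 F [ 0.4  0.1 -0.3] w 36.8 gf 60.08738102134142
linear [-0.729  0.247  1.703]
spin -0.014
```

```bash
python3 -m inch '[{"linear":[-0.36,0.12,0],"spin":0},{"linear":[-0.37,0.12,0.2],"spin":0},{"linear":[0,0,0.4],"spin":0},{"linear":[0,0,0.5],"spin":0},{"linear":[0,0,0.3],"spin":0},{"linear":[0,0,0.1],"spin":0},{"linear":[0,0,0],"spin":0},{"linear":[0,0,0],"spin":0},{"linear":[0,0,0],"spin":0}]'
python3 - <<'E'
from h import *
go([552.7,-293,97.7],-20)
t=arm.capture('top')[:,:,::-1].copy();s=arm.capture('scene')[:,:,::-1].copy()
cv2.imwrite('pics/top6.png',t);cv2.imwrite('pics/scene6.png',s)
a=np.hstack([crop(t,395,195,60,60,400,400),crop(s,196,126,50,50,400,400)])
cv2.imwrite('pics/c6.png',a)
E
```

```text
time: 11.5
tcp_pos: [553.0, -293.0, 115.7]
tcp_rot: [0.82, 0.572, 0.0, 0.0]
force: [0.4, -0.1, -0.4]
gripper_width: 36.5
gripper_force: 60.1
t 11.5 tcp [ 553.  -293.   115.7] yaw -20.15 tilt [ 6.e-04 -3.e-04 -1.e+00] j7 0.38 F [ 0.4 -0.1 -0.4] w 36.5 gf 60.10635920276396
linear [-0.003 -0.013  0.719]
spin -0.027
```

View pics/c6.png

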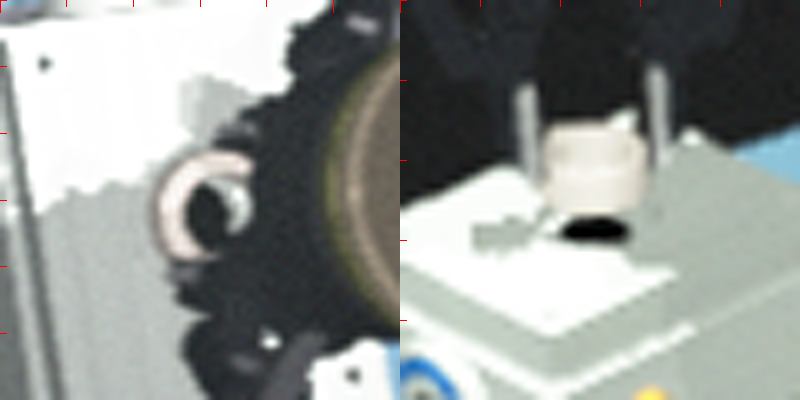

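Run:
```python
from h import *
t=cv2.imread('pics/top6.png').astype(int)
c=proj('top',[553,-293,107])[0]; print('pred ring top',c,'r',40/2*416.15/(949.4-107),'seat80',proj('top',[552.7,-293,80])[0],'bore73',proj('top',[552.7,-293,73])[0])
print('R'); 
for v in range(215,237,1): print(v,t[v,414:436,2].tolist())
print('R-B')
for v in range(215,237,2): print(v,(t[v,414:436,2]-t[v,414:436,0]).tolist())
```

```text
pred ring top [428.67512917 226.82971038] r 9.880104463437798 seat80 [424.24102814 227.42996328] bore73 [423.13521619 227.5426071 ]
R
215 [254, 254, 254, 254, 254, 255, 255, 255, 255, 241, 196, 189, 172, 129, 89, 77, 68, 67, 71, 71, 55, 52]
216 [254, 254, 254, 254, 254, 255, 255, 249, 231, 205, 191, 184, 144, 78, 53, 45, 48, 44, 46, 54, 51, 47]
217 [254, 254, 254, 255, 255, 255, 249, 223, 191, 166, 159, 169, 159, 134, 113, 95, 77, 55, 46, 51, 43, 45]
218 [254, 255, 255, 255, 255, 248, 209, 184, 172, 169, 181, 204, 226, 228, 227, 228, 201, 147, 84, 46, 46, 51]
219 [255, 255, 249, 227, 221, 201, 167, 152, 182, 233, 235, 229, 227, 228, 228, 232, 230, 231, 165, 70, 49, 43]
220 [255, 255, 245, 212, 198, 169, 152, 183, 236, 247, 246, 237, 227, 223, 217, 211, 226, 229, 159, 64, 41, 45]
221 [255, 249, 221, 194, 172, 154, 179, 237, 247, 249, 243, 222, 194, 184, 170, 157, 154, 152, 96, 47, 43, 47]
222 [232, 218, 215, 194, 160, 154, 221, 246, 249, 247, 188, 121, 159, 188, 189, 179, 165, 135, 80, 47, 48, 45]
223 [191, 186, 188, 181, 155, 182, 239, 248, 248, 191, 76, 42, 64, 118, 177, 194, 234, 1
[... 1634 characters left out ...]
21 [0, -1, 0, -5, 1, 6, 11, 13, 9, 8, 10, 10, 8, 4, 6, 6, 8, 10, 0, -5, -8, -7]
223 [-4, -2, -3, 3, 6, 13, 11, 8, 9, 15, -1, -5, -3, -4, -3, -3, 2, 3, 0, -7, -8, -5]
225 [-5, -1, 1, 1, 12, 14, 7, 7, 15, 1, -4, -9, -1, -5, -3, -6, -4, -2, -4, -6, -9, -8]
227 [-2, -1, 3, 4, 11, 18, 13, 18, 11, -5, -7, -6, -9, -4, -7, -3, -2, -2, -4, -4, -5, -7]
229 [-4, 0, -3, 1, 10, 16, 13, 13, 9, 1, -5, -8, -8, -4, -4, 2, -6, -7, -5, -5, -8, -7]
231 [-1, 0, -3, -1, 8, 10, 15, 14, 13, 13, 9, -5, -5, -7, -6, -5, -6, -8, -10, -10, -6, -8]
233 [-4, -2, 0, -1, 2, 7, 7, 7, 11, 12, 8, 9, 4, 2, -6, -7, -8, -6, -5, -5, -6, -5]
235 [-6, -2, -2, 0, -1, -1, -2, -5, -8, -5, -7, -8, -8, -6, -6, -3, -9, -6, -6, -7, -9, -4]
```

Run:
```python
from h import *
from scipy.optimize import least_squares
from scipy.ndimage import map_coordinates as mc
t=cv2.imread('pics/top6.png').astype(float)[:,:,2]
c=proj('top',[553,-293,107])[0]
def pts(r0,r1,a0,a1,thr,sgn):
    out=[]
    for a in np.radians(np.arange(a0,a1,6)):
        r=np.arange(r0,r1,.1); p=c[:,None]+np.array([np.cos(a),np.sin(a)])[:,None]*r
        g=mc(t,[p[1],p[0]],order=1)*sgn; i=np.argmin(np.gradient(g)); out.append(p[:,i])
    return np.array(out)
for nm,r0,r1,R0,s in(('outer',8.3,12,9.88,1),('bore',4.5,8,6.42,-1)):
    q=pts(r0,r1,135,236,0,s)
    f=least_squares(lambda x:np.hypot(*(q-x).T)-R0,c,loss='soft_l1',f_scale=.2); print(nm,f.x,np.abs(f.fun).mean(),'world',atz('top',*f.x,107))
s=cv2.imread('pics/scene6.png').astype(int)
P=proj('scene',[553,-293,91]);print('scene pred bottom centre',P,'bore73',proj('scene',[552.7,-293,73]),'left/right bottom',proj('scene',np.array([553,-293,99])+20*np.array([[-.85,.53,0],[.85,-.53,0]])))
for v in (146,148,150,152): print(v,s[v,208:232].max(1).tolist() if 0 else s[v,208:232,2].tolist())
for v in (153,154,155,156): print(v,s[v,208:232,2].tolist())
```

```text
outer [428.58330239 226.48844142] 0.1846338732448671 world [ 553.69009791 -292.82837885  107.        ]
bore [428.89191051 226.66364165] 0.23183132086130545 world [ 553.33730351 -293.44520798  107.        ]
scene pred bottom centre [[219.97001218 149.55075141]] bore73 [[220.44183489 155.25179823]] left/right bottom [[227.07347751 146.60492668]
 [212.50332914 147.34773605]]
146 [88, 94, 93, 133, 175, 156, 196, 223, 226, 237, 238, 239, 241, 241, 233, 232, 228, 226, 185, 127, 185, 193, 175, 176]
148 [250, 251, 247, 226, 192, 173, 193, 231, 239, 244, 245, 246, 245, 243, 240, 232, 227, 216, 193, 171, 179, 176, 174, 176]
150 [251, 251, 251, 250, 248, 237, 226, 233, 235, 237, 238, 241, 240, 239, 236, 231, 225, 211, 186, 176, 179, 176, 180, 175]
152 [248, 244, 245, 248, 244, 189, 171, 209, 232, 228, 225, 226, 225, 222, 214, 189, 180, 179, 175, 167, 163, 179, 181, 179]
153 [234, 179, 182, 212, 227, 177, 215, 230, 231, 131, 75, 69, 43, 35, 67, 121, 161, 179, 176, 170, 169, 181, 178, 178]
154 [180, 180, 182, 181, 175, 206, 245, 229, 100, 9, 7, 5, 8, 5, 4, 9, 92, 167, 177, 175, 176, 177, 176, 178]
155 [179, 181, 179, 178, 195, 213, 191, 159, 73, 5, 6, 3, 12, 6, 16, 30, 90, 160, 177, 179, 177, 176, 179, 174]
156 [187, 184, 190, 192, 233, 250, 237, 226, 198, 173, 137, 140, 135, 119, 112, 108, 142, 178, 176, 176, 177, 179, 178, 170]
```

```bash
python3 -m inch '[{"linear":[0,-0.02,0.1],"spin":0},{"linear":[0,0,0.1],"spin":0},{"linear":[0,0,0.1],"spin":0},{"linear":[0,0,0.08],"spin":0},{"linear":[0,0,0.06],"spin":0},{"linear":[0,0,0.06],"spin":0},{"linear":[0,0,0],"spin":0},{"linear":[0,0,0],"spin":0}]'; python3 -m inch '[{"linear":[0,0,0.04],"spin":0},{"linear":[0,0,0.04],"spin":0},{"linear":[0,0,0.02],"spin":0},{"linear":[0,0,0],"spin":0},{"linear":[0,0,0],"spin":0}]'
```

```text
time: 12.4
tcp_pos: [552.3, -292.9, 102.8]
tcp_rot: [0.82, 0.572, 0.0, 0.0]
force: [-0.1, 0.3, -1.1]
gripper_width: 36.5
gripper_force: 60.1
time: 12.9
tcp_pos: [552.3, -292.9, 100.3]
tcp_rot: [0.82, 0.572, 0.0, 0.0]
force: [-0.5, 0.5, -0.9]
gripper_width: 36.5
gripper_force: 60.1
```

Ring bottom is below the face with no contact force; it has entered the seat. Continue to the floor.

```bash
python3 -m inch '[{"linear":[0,0,0.04],"spin":0},{"linear":[0,0,0.04],"spin":0},{"linear":[0,0,0],"spin":0},{"linear":[0,0,0],"spin":0}]'; python3 -m inch '[{"linear":[0,0,0.02],"spin":0},{"linear":[0,0,0],"spin":0},{"linear":[0,0,0],"spin":0}]'
```

```text
time: 13.3
tcp_pos: [552.3, -292.9, 98.3]
tcp_rot: [0.82, 0.572, -0.0, -0.0]
force: [0.4, 0.7, -0.2]
gripper_width: 36.7
gripper_force: 60.1
time: 13.6
tcp_pos: [552.3, -292.9, 97.8]
tcp_rot: [0.82, 0.572, 0.0, 0.0]
force: [-0.2, 0.4, -0.6]
gripper_width: 37.0
gripper_force: 60.1
```

```bash
python3 -m inch '[{"linear":[0,0,0.02],"spin":0},{"linear":[0,0,0],"spin":0},{"linear":[0,0,0],"spin":0}]'; python3 -m inch '[{"linear":[0,0,0.02],"spin":0},{"linear":[0,0,0],"spin":0},{"linear":[0,0,0],"spin":0}]'
```

```text
time: 13.9
tcp_pos: [552.4, -292.9, 97.7]
tcp_rot: [0.82, 0.572, 0.0, 0.0]
force: [-0.9, 0.7, 5.7]
gripper_width: 36.5
gripper_force: 60.7
time: 14.2
tcp_pos: [552.3, -292.9, 97.7]
tcp_rot: [0.82, 0.572, 0.0, 0.0]
force: [-1.8, 2.3, 10.4]
gripper_width: 36.3
gripper_force: 61.3
```

```bash
python3 -m inch '[{"linear":[0,0,0],"spin":0},{"linear":[0,0,0],"spin":0},{"linear":[0,0,0],"spin":0},{"linear":[0,0,0],"spin":0},{"linear":[0,0,0],"spin":0}]' 60; python3 -m inch '[{"linear":[0,0,-0.2],"spin":0},{"linear":[0,0,-0.4],"spin":0},{"linear":[0,0,-0.8],"spin":0},{"linear":[0,0,-0.8],"spin":0},{"linear":[0,0,-0.4],"spin":0},{"linear":[0,0,0],"spin":0},{"linear":[0,0,0],"spin":0}]'
python3 -c "
from h import *
go([522,-4.1,155],-74)"
```

```text
time: 14.7
tcp_pos: [552.3, -292.9, 96.7]
tcp_rot: [0.82, 0.572, -0.0, -0.0]
force: [0.1, 1.2, -0.8]
gripper_width: 59.9
gripper_force: 0.0
time: 15.4
tcp_pos: [552.3, -292.6, 161.7]
tcp_rot: [0.82, 0.572, 0.0, 0.0]
force: [-0.6, -0.0, 0.0]
gripper_width: 59.7
gripper_force: 0.0
t 15.4 tcp [ 552.3 -292.6  161.7] yaw -20.15 tilt [ 2.e-04  1.e-04 -1.e+00] j7 0.35 F [-0.6 -0.   0. ] w 59.7 gf 0.0
linear [10.417 -5.112  0.271]
spin 9.398
```

```bash
python3 -m inch '[{"linear":[0.4,-0.2,0],"spin":0},{"linear":[0.8,-0.4,0],"spin":0},{"linear":[0.8,-0.4,0],"spin":0},{"linear":[0.8,-0.4,0],"spin":0},{"linear":[0.8,-0.4,0],"spin":0},{"linear":[0.8,-0.4,0],"spin":0},{"linear":[0.8,-0.4,0],"spin":0},{"linear":[0.8,-0.4,0],"spin":0},{"linear":[0.8,-0.4,0],"spin":0},{"linear":[0.8,-0.4,0],"spin":0},{"linear":[0.8,-0.4,0],"spin":0},{"linear":[0.8,-0.4,0],"spin":0},{"linear":[0.8,-0.4,0],"spin":0},{"linear":[0.4,-0.1,0],"spin":0}]'
python3 -m inch '[{"linear":[0,0,0],"spin":0.4},{"linear":[0,0,0],"spin":0.8},{"linear":[0,0,0],"spin":0.8},{"linear":[0,0,0],"spin":0.8},{"linear":[0,0,0],"spin":0.8},{"linear":[0,0,0],"spin":0.8},{"linear":[0,0,0],"spin":0.8},{"linear":[0,0,0],"spin":0.8},{"linear":[0,0,0],"spin":0.8},{"linear":[0,0,0],"spin":0.8},{"linear":[0,0,0],"spin":0.8},{"linear":[0,0,0],"spin":0.8},{"linear":[0,0,0],"spin":0.2},{"linear":[0,0,0],"spin":0},{"linear":[0,0,0],"spin":0}]'
python3 - <<'E'
from h import *
go([522,-4.1,120],-74.1)
t=arm.capture('top')[:,:,::-1].copy();s=arm.capture('scene')[:,:,::-1].copy()
cv2.imwrite('pics/top7.png',t);cv2.imwrite('pics/scene7.png',s)
a=np.hstack([crop(t,400,205,50,50,400,400),crop(s,202,135,36,36,400,400)])
cv2.imwrite('pics/c7.png',a)
print('pred ring top z89',proj('top',[552.7,-293,89]),proj('scene',[552.7,-293,89]))
E
```

```text
time: 16.8
tcp_pos: [521.0, -2.2, 161.0]
tcp_rot: [0.819, 0.573, -0.001, -0.001]
force: [0.3, -0.5, 0.2]
gripper_width: 59.8
gripper_force: 0.0
time: 18.3
tcp_pos: [522.3, -5.3, 161.8]
tcp_rot: [0.99, 0.139, 0.0, 0.0]
force: [-0.5, -0.5, -0.9]
gripper_width: 60.2
gripper_force: 0.0
t 18.3 tcp [522.3  -5.3 161.8] yaw -73.99 tilt [ 1.e-04 -3.e-04 -1.e+00] j7 -0.72 F [-0.5 -0.5 -0.9] w 60.2 gf 0.0
linear [ 0.003 -0.051  1.671]
spin 0.019
pred ring top z89 [[425.68918013 227.28244692]] [[220.10338959 150.16013913]]
```

View pics/c7.png

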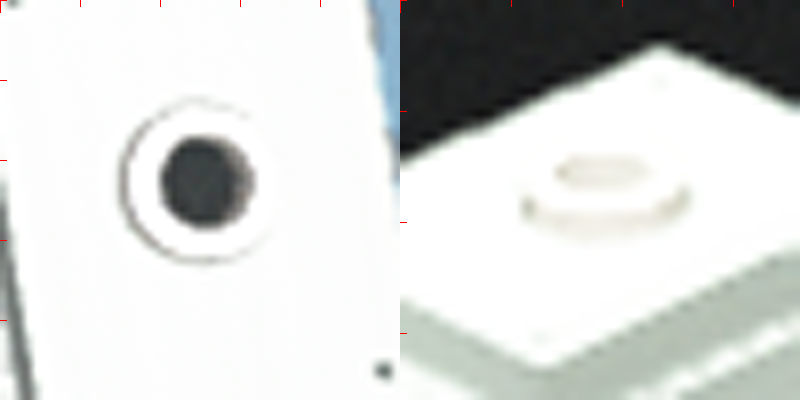

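```bash
python3 -m inch '[{"linear":[0,-0.04,0.3],"spin":0},{"linear":[0,0,0.6],"spin":0},{"linear":[0,0,0.7],"spin":0},{"linear":[0,0,0.7],"spin":0},{"linear":[0,0,0.7],"spin":0},{"linear":[0,0,0.6],"spin":0},{"linear":[0,0,0.5],"spin":0},{"linear":[0,0,0.3],"spin":0},{"linear":[0,0,0.1],"spin":0},{"linear":[0,0,0],"spin":0},{"linear":[0,0,0],"spin":0}]'
python3 -m inch '[{"linear":[0,0,0],"spin":0},{"linear":[0,0,0],"spin":0},{"linear":[0,0,0],"spin":0},{"linear":[0,0,0],"spin":0},{"linear":[0,0,0],"spin":0},{"linear":[0,0,0],"spin":0},{"linear":[0,0,0],"spin":0},{"linear":[0,0,0],"spin":0},{"linear":[0,0,0],"spin":0},{"linear":[0,0,0],"spin":0}]' 0
python3 -c "
from h import *
go([522,-4.1,49],-74.1)"
```

```text
time: 19.5
tcp_pos: [522.2, -3.9, 49.7]
tcp_rot: [0.99, 0.139, 0.0, 0.0]
force: [-0.9, -0.4, -0.5]
gripper_width: 60.0
gripper_force: 0.0
time: 20.5
tcp_pos: [522.1, -3.9, 49.7]
tcp_rot: [0.99, 0.139, 0.0, -0.0]
force: [0.5, 0.4, 5.9]
gripper_width: 10.9
gripper_force: 59.0
t 20.5 tcp [522.1  -3.9  49.7] yaw -74.03 tilt [ 6.e-04  2.e-04 -1.e+00] j7 -0.55 F [0.5 0.4 5.9] w 10.9 gf 58.9736545085907
linear [-0.008  0.008  0.027]
spin 0.012
```

```bash
python3 -m inch '[{"linear":[0,0,-0.1],"spin":0},{"linear":[0,0,-0.2],"spin":0},{"linear":[0,0,-0.4],"spin":0},{"linear":[0,0,-0.6],"spin":0},{"linear":[0,0,-0.7],"spin":0},{"linear":[0,0,-0.7],"spin":0},{"linear":[0,0,-0.7],"spin":0},{"linear":[0,0,-0.7],"spin":0},{"linear":[0,0,-0.7],"spin":0},{"linear":[0,0,-0.5],"spin":0},{"linear":[0,0,-0.2],"spin":0},{"linear":[0,0,0],"spin":0},{"linear":[0,0,0],"spin":0}]'
python3 - <<'E'
from h import *
go([552.7,-293,187],-81.9)
t=arm.capture('top')[:,:,::-1].copy();s=arm.capture('scene')[:,:,::-1].copy()
cv2.imwrite('pics/top8.png',t);cv2.imwrite('pics/scene8.png',s)
E
```

```text
time: 21.8
tcp_pos: [521.6, -3.7, 186.4]
tcp_rot: [0.99, 0.139, -0.0, -0.0]
force: [0.6, 0.0, -4.2]
gripper_width: 11.0
gripper_force: 58.7
t 21.8 tcp [521.6  -3.7 186.4] yaw -74.01 tilt [-6.e-04  1.e-04 -1.e+00] j7 -0.76 F [ 0.6  0.  -4.2] w 11.0 gf 58.66314232349396
linear [-1.994 11.467 -0.025]
spin 1.377
```

```bash
python3 -m inch '[{"linear":[-0.05,0.3,0],"spin":0},{"linear":[-0.1,0.6,0],"spin":0},{"linear":[-0.1,0.6,0],"spin":0},{"linear":[-0.1,0.6,0],"spin":0},{"linear":[-0.1,0.6,0],"spin":0},{"linear":[-0.1,0.6,0],"spin":0},{"linear":[-0.1,0.6,0],"spin":0},{"linear":[-0.1,0.6,0],"spin":0},{"linear":[-0.1,0.6,0],"spin":0},{"linear":[-0.1,0.6,0],"spin":0},{"linear":[-0.1,0.6,0],"spin":0},{"linear":[-0.1,0.6,0],"spin":0},{"linear":[-0.1,0.6,0],"spin":0},{"linear":[-0.1,0.6,0],"spin":0},{"linear":[-0.1,0.6,0],"spin":0},{"linear":[-0.1,0.6,0],"spin":0},{"linear":[-0.1,0.6,0],"spin":0},{"linear":[-0.1,0.6,0],"spin":0},{"linear":[-0.1,0.6,0],"spin":0},{"linear":[-0.05,0.3,0],"spin":0}]'
python3 -m inch '[{"linear":[0,0,0],"spin":0.2},{"linear":[0,0,0],"spin":0.4},{"linear":[0,0,0],"spin":0.4},{"linear":[0,0,0],"spin":0.38},{"linear":[0,0,0],"spin":0},{"linear":[0,0,0],"spin":0},{"linear":[0,0,0],"spin":0}]'
python3 -c "
from h import *
go([552.5,-293,150],-81.9)"
```

```text
time: 23.9
tcp_pos: [554.8, -293.1, 186.9]
tcp_rot: [0.99, 0.138, 0.0, 0.001]
force: [-0.3, -0.1, -3.0]
gripper_width: 10.7
gripper_force: 58.7
time: 24.6
tcp_pos: [554.8, -290.7, 186.8]
tcp_rot: [0.997, 0.071, 0.0, -0.0]
force: [-0.1, 0.5, -4.3]
gripper_width: 10.9
gripper_force: 58.6
t 24.6 tcp [ 554.8 -290.7  186.8] yaw -81.89 tilt [ 0.e+00  1.e-04 -1.e+00] j7 -0.46 F [-0.1  0.5 -4.3] w 10.9 gf 58.64212989807129
linear [-0.104  0.077  1.473]
spin 0.002
```

```bash
python3 -m inch '[{"linear":[-0.05,0.04,0.2],"spin":0},{"linear":[-0.05,0.04,0.3],"spin":0},{"linear":[0,0,0.3],"spin":0},{"linear":[0,0,0.2],"spin":0},{"linear":[0,0,0.1],"spin":0},{"linear":[0,0,0],"spin":0},{"linear":[0,0,0],"spin":0},{"linear":[0,0,0],"spin":0}]'
python3 - <<'E'
from h import *
go([552.5,-293,150],-81.9)
t=arm.capture('top')[:,:,::-1].copy();s=arm.capture('scene')[:,:,::-1].copy()
cv2.imwrite('pics/top9.png',t);cv2.imwrite('pics/scene9.png',s)
z=arm.get_obs()['tcp_pos'][2]-49.7
c,sn=np.cos(np.radians(8.1)),np.sin(np.radians(8.1))
P=[[552.5+a*c-b*sn,-293+a*sn+b*c,z+10] for a,b in((55,40),(55,-40),(-55,-40),(-55,40))]
print(z,'pred holes top',proj('top',P).round(1).tolist(),'scene',proj('scene',P).round(1).tolist())
a=np.hstack([crop(t,385,180,95,100,400,420),crop(s,175,110,95,100,400,420)])
cv2.imwrite('pics/c9.png',a)
E
```

```text
time: 25.4
tcp_pos: [552.7, -293.4, 159.5]
tcp_rot: [0.998, 0.07, 0.0, 0.0]
force: [-0.0, -0.3, -3.8]
gripper_width: 10.8
gripper_force: 58.7
t 25.4 tcp [ 552.7 -293.4  159.5] yaw -81.93 tilt [ 4.e-04 -3.e-04 -1.e+00] j7 -0.43 F [-0.  -0.3 -3.8] w 10.8 gf 58.68494689464569
linear [-0.005 -0.017  0.381]
spin -0.005
109.87031703827579 pred holes top [[406.7, 202.4], [446.2, 196.9], [455.3, 251.5], [415.5, 257.1]] scene [[213.9, 151.9], [194.5, 142.2], [224.7, 129.3], [244.1, 138.1]]
```

View pics/c9.png

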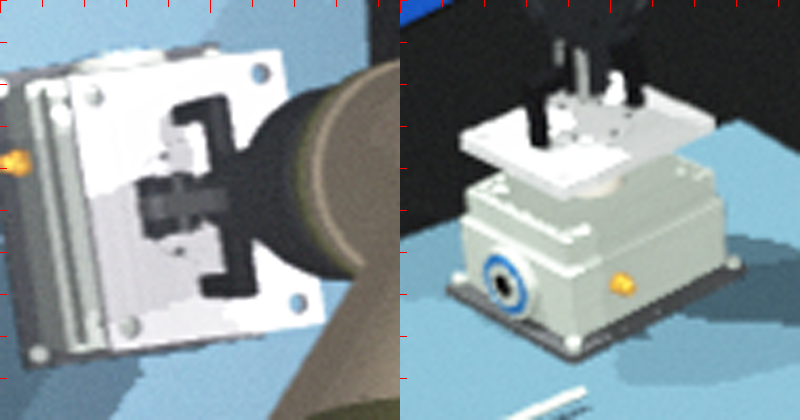

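```bash
python3 -m inch '[{"linear":[0,-0.01,0.1],"spin":0},{"linear":[0,0,0.15],"spin":0},{"linear":[0,0,0.1],"spin":0},{"linear":[0,0,0.03],"spin":0},{"linear":[0,0,0],"spin":0},{"linear":[0,0,0],"spin":0},{"linear":[0,0,0],"spin":0},{"linear":[0,0,0],"spin":0},{"linear":[0,0,0],"spin":0},{"linear":[0,0,0],"spin":0}]'
python3 - <<'E'
from h import *
go([552.5,-293,150],-81.9)
t=arm.capture('top')[:,:,::-1].copy()
z=arm.get_obs()['tcp_pos'][2]-49.7
c,sn=np.cos(np.radians(8.1)),np.sin(np.radians(8.1))
P=np.array([[552.5+a*c-b*sn,-293+a*sn+b*c,z+10] for a,b in((55,40),(55,-40),(-55,-40),(-55,40))])
for p,q in zip(P,proj('top',P)):
    d=dark(t[:,:,2],*q,r=3); print(q.round(1),d.round(1),(atz('top',*d,z+10)-p).round(1))
E
```

```text
time: 26.5
tcp_pos: [552.5, -293.0, 149.9]
tcp_rot: [0.998, 0.07, 0.0, 0.0]
force: [0.4, -1.1, -4.0]
gripper_width: 10.9
gripper_force: 58.7
t 26.5 tcp [ 552.5 -293.   149.9] yaw -81.93 tilt [ 0. -0. -1.] j7 -0.42 F [ 0.4 -1.1 -4. ] w 10.9 gf 58.68509531021118
linear [-0.    -0.002 -0.006]
spin -0.005
[405.3 202.8] [405.9 203.1] [-0.6 -1.3 -0. ]
[444.3 197.4] [445.1 197.5] [-0.3 -1.6 -0. ]
[453.3 251.4] [454.  251.7] [-0.5 -1.3 -0. ]
[413.9 256.9] [414.6 257.6] [-1.3 -1.4 -0. ]
```

Run:
```python
from h import *
from scipy.ndimage import map_coordinates as mc
t=arm.capture('top').astype(float)[:,:,0]
z=109.9;c,sn=np.cos(np.radians(8.1)),np.sin(np.radians(8.1))
def W(a,b): a,b=np.broadcast_arrays(a,b); return np.c_[552.5+a*c-b*sn,-293+a*sn+b*c,np.full(a.shape,z)]
def edge(f):
    q=proj('top',f); g=mc(t,[q[:,1],q[:,0]],order=1); i=np.argmax(np.abs(np.gradient(g))); return i,np.abs(np.gradient(g)).max()
r=np.arange(-6,6.01,.2)
for nm,fn,S in(('-y edge',lambda s:W(np.full(r.shape,s),-50+r),(60,50,45,40,35,-50,-55,-60)),('+x',lambda s:W(65+r,np.full(r.shape,s)),(-45,-30,-20,-10,0,10,20,30)),('-x',lambda s:W(-65+r,np.full(r.shape,s)),(40,30,20,10,0,-10)),('+y',lambda s:W(np.full(r.shape,s),50+r),(-55,-40,-25,-10,10,25,40,55))):
    print(nm,[(round(r[i],1),round(m)) for i,m in(edge(fn(s)) for s in S)])
```

```text
-y edge [(np.float64(-2.2), 9), (np.float64(-1.2), 8), (np.float64(-1.8), 8), (np.float64(2.6), 7), (np.float64(6.0), 4), (np.float64(-2.2), 9), (np.float64(6.0), 8), (np.float64(-1.2), 8)]
+x [(np.float64(0.2), 7), (np.float64(0.8), 9), (np.float64(4.2), 7), (np.float64(1.6), 9), (np.float64(0.8), 7), (np.float64(1.4), 4), (np.float64(3.0), 3), (np.float64(0.4), 1)]
-x [(np.float64(-0.6), 10), (np.float64(-1.4), 12), (np.float64(-0.8), 8), (np.float64(-0.6), 10), (np.float64(0.0), 12), (np.float64(-0.8), 8)]
+y [(np.float64(0.2), 7), (np.float64(-0.2), 4), (np.float64(-0.4), 5), (np.float64(-0.8), 4), (np.float64(1.6), 9), (np.float64(1.2), 7), (np.float64(0.8), 6), (np.float64(1.0), 3)]
```

```bash
python3 -m inch '[{"linear":[0,-0.02,0],"spin":0},{"linear":[0,0,0],"spin":0},{"linear":[0,0,0],"spin":0},{"linear":[0,0,0],"spin":0},{"linear":[0,0,0],"spin":0},{"linear":[0,0,0],"spin":0}]' && python3 -c "
from bench import arm
print(arm.sign_off())"
```

```text
time: 27.2
tcp_pos: [552.4, -292.6, 149.8]
tcp_rot: [0.998, 0.07, 0.0, 0.0]
force: [0.4, -0.3, -3.8]
gripper_width: 11.3
gripper_force: 58.7
the job is handed in; nothing more can be done
None
```

The 40 mm ring is down in the seat and let go, and the cover is held level about 20 mm above the top face, with its holes over the tapped holes to about 1 mm by camera; I handed it in at 27 s, and no verdict came back.

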